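Reset the oil-priming pump under its push-latch cover

ROBOT

A 6-joint arm with a two-finger parallel gripper is mounted at the origin on the work surface. World frame = base frame: x ahead of the robot, y to its left, z up, the work surface at z = 0. Lengths are in m, angles in rad, forces in N, time in s.
With the tool pointing down it reaches from about 0.4 to 0.825 m from the base axis. Payload 7 kg.
Tool frame: the origin (TCP) lies on the centre line of the jaws, within the pads' length; the fingertips stand tip_reach ahead of it and the grasp point (between the pads) is the TCP (tip_reach is the distance from the TCP to the fingertips, in m); z points along the fingers, y is the line along which they close (so a half turn about z gives the same grasp; the last joint's range is limited). The gripper opens to 88 mm and grips with 3 to 60 N. Pads are 19 mm wide; open, the fingers measure 130 mm over their backs; the gripper's body (78 mm by 193 mm) begins 47 mm behind the grasp point.
Start: joints at [0.288, 0.359, 0.012, 0, -1.224, -0.288], TCP at [0.675, -0, 0.246] pointing down, gripper open.
Joint ranges: [-3.07, 3.07], [-1.43, 2.12], [-1.02, 1.25], [-3.03, 1.67], [-3.05, -0], [-3.03, 3.03]. Speed limits (rad/s): [2.39, 2.39, 3.01, 3.14, 3.14, 3.14].

INTERFACE

Orientations are given as [roll, pitch, yaw] about the fixed x, y, z axes, in that order (R = Rz(yaw) Ry(pitch) Rx(roll)).
In Python, from station import get_state, grab_frame, calibration, job_done, find_in, mark_of, tip_reach gives the robot as it stands.
- The arm moves only by the shell command python3 -m handwheel 'ROWS' [OPENING] [FORCE]. ROWS is JSON, a list of rows, each an object with "delta_pos": the shift along the world's x, y, z in units of 30 mm (1.0 is 30 mm), a list of three; "dr": the turn, a rotation vector about the world's x, y, z in degrees, a list of three. In form: [{"delta_pos": [tx, ty, tz], "dr": [rx, ry, rz]}, ...]. A call has 1 to 10 rows; each row shifts and turns the commanded pose from where the row before left it; what a row does not reach is not made up. A row lasts 1/10 s, in which the tool goes at most 50 mm and 8.59 degrees, less where a joint would pass 70% of its speed; a pose out of reach is approached as far as the arm can. A call is refused whole if a number of a shift passes 1 or a number of a turn 8.59, either way. A call with a gripper value outside its range is refused whole. OPENING is the closure, from -1 (fully open) to 1 (shut), set as the call begins (- or left out, the last holds). The fingers move at their own pace and stop on an object; FORCE is the grip in N (left out, the last holds). Time passes only in rows, so rows that do not move let the fingers close. It gives the time, the measured TCP pose, the force, the opening and the grip force at its end, in the units of the state.
- get_state(): the state, without advancing time (a new reading comes with each control period).
- grab_frame(name): name is "scene" or "side" or "wrist"; returns the picture (384x512x3 uint8, red, green, blue); there is no depth.
- calibration(name): a dict with "fx", "fy", "cx", "cy" (pixels), "extrinsics" (4x4, takes a point from world to camera coordinates). Camera axes: x right, y down, z forward; pixel columns grow to the right and rows downward; lengths in m; the calibration is good to about 2 mm. A picture is of the moment at which its call begins: read the wrist's pose just before it. calibration takes no time and is no camera call; for the wrist camera it gives the pose at the moment of the call.
- job_done(): hands the job in; it is judged then, once.
Trained networks look in the newest picture that a camera, given by its name, has taken for a name from the list of things; names that differ only in an ending like _2 or _b are one class to them, and where a whole thing is asked for, a point or a joint stands for the part that bears it (a point fixed in the world has none). Each returns a list of dicts, best first, with "conf" (0 to 1); they miss things now and then, are a little off and sometimes report something else, mostly with a low value. They report only what shows in the picture. A call takes as long as a camera call.
- find_in(camera, query): "location" ([column, row] in pixels, amid what is visible of it).
- mark_of(camera, query): "location" ([column, row] in pixels: a listed point, or the origin of a listed thing).
The state is a dict: "t": time; "q": joint angles; "qd": joint speeds; "joint_efforts": joint torques, N m; "eef_pos": TCP position; "ee_rot": TCP orientation; "force": force on the tool from outside, world axes, zero at the start; "moment": the same for the moment, N m; "width": finger opening in m; "gripper_force": force on a finger pad.
Only numpy, scipy, OpenCV 4.12 (cv2) and the standard library are available. Lean on these libraries where they do the work, as an engineer would, in place of code of your own. Each camera call takes 0.05 s, during which the arm holds its last target. There are 200 camera calls.

TASK

The oil-priming pump has tripped. With fingertips only, press the red push-latch cover so that it pops fully open, press the green reset button underneath all the way down, then push the cover back over and press it down until it latches shut again. Leave the yellow-covered box shut, and do not shift or lift any of the engine parts and other loose things on the bench.

Things in the scene. Friction and masses are not known exactly. Their poses are not given: they have to be found in the camera images.
- pump_box: grey control box, 150 (box x) by 140 (box y) by 70 mm high, fixed; origin at the centre of its underside on the bench, box z up, box x within 30 degrees of world x. On top the red push-latch cover, 120 mm along box x, 110 mm along box y, hinged along its box +y edge (the robot's left). The red and yellow boxes may stand either way round.
- red_cover (a joint): red cover's angle, rad: 0 latched, level; 1.75 popped fully open (leaning 10 degrees outward past upright); negative pressed in, stop at -0.078. A spring opens it (1.5 N at the free edge shut, 0.5 N open; damped, takes 2 s). Push-push latch: press to the stop and let go to release; when open, swing it down, press to the stop and let go to latch (2 to 3 N at the mark ; trips near -0.055 / -0.042).
- red_cover_press (a point): white round press mark, 24 mm, on the red cover's outer (upper) face, 90 mm from the hinge axis, mid-way along box x; moves with the cover. Shut, it is 94 mm above the bench; at the stop 7 mm lower. The cover is an 8 mm plate, outer face 8 mm outside the plane through the hinge axis; a 4 mm wide rim reaches 8 mm below the plate along its other three edges.
- red_cover_hinge (a point): middle of the red cover's hinge axis, which runs along box x, 55 mm to box +y from the box centre, 86 mm above the bench; fixed. As the cover opens, its free edge (110 mm from the axis) rises and swings from box -y over towards box +y.
- reset_button_top (a point): centre of the top of the green reset button, a 30 mm round cap under the red cover (hidden until it opens), 60 mm from the hinge axis towards box -y, 79 mm above the bench, 8.5 mm above the panel; a collar 6 mm high (104 by 94 mm) surrounds the panel, 40 mm or more from the button's centre.
- reset_button (a joint): press travel of the green button in m: 0 = up, 0.005 = fully down; it springs back when let go. Fully down takes 5 N.
- fan_box: grey control box, 150 (box x) by 140 (box y) by 70 mm high, fixed; origin at the centre of its underside on the bench, box z up, box x within 30 degrees of world x. On top a yellow push-latch cover, 120 mm along box x, 110 mm along box y, hinged along its box +y edge (the robot's left). Built like the pump box; leave it shut.
- yellow_cover (a joint): angle of the yellow cover in rad, 0 = latched shut, positive = open; it works like the red one and must stay shut.
- piston_mid (a point): loose aluminium piston standing crown up, 80 mm across, 72 mm high; this point is its centre. Leave alone.
- tin_mid (a point): loose white and red tin with a red lid, 88 mm across, 103 mm high; this point is 50 mm up its axis. Leave alone.
- gear_shaft_mid (a point): loose dark steel gear with a stub shaft standing up, 72 mm across, 88 mm high; this point is half-way up. Leave alone.
- oil_bottle_mid (a point): loose amber oil bottle with a yellow cap, 52 mm across, 130 mm high; this point is half-way up. Leave alone.
- bearing_mid (a point): loose steel bearing ring lying flat between the boxes, 60 mm across, 18 mm high; this point is its centre. Leave alone.
- core_plug_mid (a point): loose brass plug standing between the boxes, 36 mm across, 42 mm high; this point is half-way up. Leave alone.

How it is judged:
On the way, in this order (a step that is already met when the one before it is completed fails the run):
1. the red cover is pressed in past flush (value of joint red_cover below -0.03 rad), for 0.04 s.
2. let go, the red cover pops fully open (value of joint red_cover above 1.5 rad), for 0.2 s.
3. with the cover open, the green reset button is pressed down (value of joint reset_button above 0.0038 m and value of joint red_cover above 1 rad), for 0.04 s.
4. the red cover is swung shut and pressed in past flush again (value of joint red_cover below -0.03 rad), for 0.04 s.
At the end, for the whole second after the job is handed in: The red cover stays latched by itself within -0.02 to 0.03 rad of shut, the reset button is up again (within 1.5 mm), the yellow cover is shut within the same limits, and each loose thing is within 25 mm of where it stood (value of joint red_cover between -0.02 and 0.03 rad and value of joint reset_button below 0.0015 m and value of joint yellow_cover between -0.02 and 0.03 rad and distance of each of piston_mid, tin_mid, gear_shaft_mid, oil_bottle_mid, bearing_mid, core_plug_mid from where it was at the start of the episode below 0.025 m); the robot touches nothing.
It fails at once if the yellow cover is popped open (value of joint yellow_cover above 0.15 rad).
It fails at once if a loose thing is shifted or lifted by more than 25 mm, or tipped over (distance of any of piston_mid, tin_mid, gear_shaft_mid, oil_bottle_mid, bearing_mid, core_plug_mid from where it was at the start of the episode above 0.025 m or angle between any of piston_mid, tin_mid, gear_shaft_mid, oil_bottle_mid, bearing_mid, core_plug_mid's own z axis and vertical above 0.35 rad).
It also fails if it takes over 51 s, if anything falls off the work surface, if the arm or the gripper's body presses on something with over 40 N, if the wrist force passes 120 N, or if a joint passes its speed limit or range.

## Working session

There is one attempt and no reset: what is moved stays moved. The work goes in short steps, Python scripts to look and compute and a shell command to move; the robot and the scene stay as the last step left them, time stands still between calls to the robot, and variables do not carry over. Pictures are saved under pics/ and viewed, at most 10 in all, crops included, and the job is handed in when it is done.

```bash
mkdir -p pics
cat > h.py <<'E'
import numpy as np, cv2
from station import *
def ray(cam,px,C=None):
    c=C or calibration(cam); E=np.array(c["extrinsics"]); R,t=E[:3,:3],E[:3,3]
    d=R.T@np.array([(px[0]-c["cx"])/c["fx"],(px[1]-c["cy"])/c["fy"],1]); return -R.T@t,d
def atz(cam,px,z,C=None):
    o,d=ray(cam,px,C); return o+d*(z-o[2])/d[2]
def proj(cam,p,C=None):
    c=C or calibration(cam); E=np.array(c["extrinsics"]); q=E[:3,:3]@np.array(p)+E[:3,3]
    return np.array([c["fx"]*q[0]/q[2]+c["cx"],c["fy"]*q[1]/q[2]+c["cy"]])
def shot(cam,name):
    im=grab_frame(cam); cv2.imwrite(f"pics/{name}.png",im[:,:,::-1]); return im
E
python3 - <<'E'
from h import *
print(tip_reach, get_state())
ims=[]
H={"pump_box":0,"fan_box":0,"red_cover_press":.094,"red_cover_hinge":.086,"piston_mid":.036,"tin_mid":.05,"gear_shaft_mid":.044,"oil_bottle_mid":.065,"bearing_mid":.009,"core_plug_mid":.021}
for c in ("scene","side","wrist"):
    C=calibration(c); ims.append(shot(c,c+"0"))
    print(c,ray(c,(256,192),C)[0].round(3))
    for n,z in H.items():
        r=mark_of(c,n)[:2]
        print(n,[(round(x["conf"],2),np.round(x["location"]).tolist(),atz(c,x["location"],z,C).round(3).tolist()) for x in r])
im=np.hstack(ims[:2]); cv2.imwrite("pics/a.png",cv2.resize(im,(800,300),interpolation=cv2.INTER_AREA)[:,:,::-1])
E
```

```text
0.019 {'t': 0.0, 'q': array([ 2.88077484e-01,  3.59386120e-01,  1.10315471e-02, -3.49832456e-04,
       -1.22409278e+00, -2.88089381e-01]), 'qd': array([ 0.0001254 , -0.00041079,  0.00092605, -0.00050915, -0.00117129,
        0.00020811]), 'joint_efforts': array([-8.00930356e-04, -5.82726967e+01,  2.93058443e+01,  6.99745238e+00,
        6.93249181e-03, -2.06530804e-04]), 'eef_pos': array([ 6.74529445e-01, -4.34525418e-05,  2.44611326e-01]), 'ee_rot': array([ 3.13991623e+00, -1.53826122e-04, -1.57092724e+00]), 'force': array([-0.38928548, -0.07992824, -0.1188865 ]), 'moment': array([ 0.004554  , -0.01844567,  0.00951715]), 'gripper_force': 0.0, 'width': 0.08750740912232935}
scene [1.184 0.116 0.738]
pump_box [(0.76, [156.0, 163.0], [0.468, -0.252, -0.0])]
fan_box [(0.84, [322.0, 204.0], [0.531, 0.189, 0.0]), (0.2, [86.0, 223.0], [0.689, -0.346, 0.0])]
red_cover_press [(0.88, [138.0, 135.0], [0.474, -0.282, 0.094])]
red_cover_hinge [(0.57, [175.0, 141.0], [0.466, -0.19, 0.086])]
piston_mid [(0.67, [153.0, 259.0], [0.775, -0.149, 0.036])]
tin_mid [(0.55, [247.0, 270.0], [0.774, 0.046, 
[... 771 characters left out ...]
3, 0.221, 0.044])]
oil_bottle_mid [(0.78, [250.0, 122.0], [0.739, -0.295, 0.065])]
bearing_mid [(0.62, [325.0, 214.0], [0.474, -0.022, 0.009])]
core_plug_mid [(0.52, [270.0, 200.0], [0.615, -0.028, 0.021])]
wrist [ 0.674 -0.075  0.384]
pump_box [(0.75, [424.0, 152.0], [0.475, -0.019, 0.0])]
fan_box [(0.8, [361.0, 308.0], [0.53, 0.192, 0.0])]
red_cover_press []
red_cover_hinge [(0.34, [182.0, 347.0], [0.752, 0.181, 0.086])]
piston_mid [(0.68, [146.0, 21.0], [0.778, -0.15, 0.036])]
tin_mid []
gear_shaft_mid [(0.92, [183.0, 346.0], [0.762, 0.214, 0.044])]
oil_bottle_mid []
bearing_mid [(0.93, [422.0, 154.0], [0.481, -0.018, 0.009])]
core_plug_mid [(0.64, [304.0, 157.0], [0.619, -0.017, 0.021])]
```

View pics/a.png

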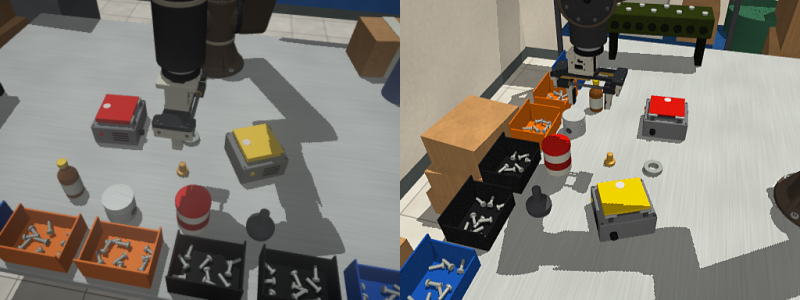

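```bash
cat > fit.py <<'E'
from h import *
from scipy.optimize import minimize
ims={c:cv2.imread(f"pics/{c}0.png") for c in("scene","side")}
K={c:calibration(c) for c in ims}
M={}
for c,im in ims.items():
    b,g,r=[im[:,:,i].astype(int) for i in range(3)]
    m=((r>110)&(g<80)&(b<80)).astype(np.uint8); n,l=cv2.connectedComponents(m)
    p=proj(c,[.47,-.22,.094],K[c]).astype(int); i=np.bincount(l[p[1]-4:p[1]+5,p[0]-4:p[0]+5].ravel(),minlength=n); i[0]=0
    h=cv2.convexHull(cv2.findContours((l==i.argmax()).astype(np.uint8),0,2)[0][0]); M[c]=h
S=8
def quad(c,v):
    x,y,a=v; R=np.array([[np.cos(a),-np.sin(a)],[np.sin(a),np.cos(a)]])
    P=[[*(R@[sx*.06,sy]+[x,y]),z] for sx in(-1,1) for sy in(0,-.11) for z in(.078,.094)]
    return cv2.convexHull(np.array([proj(c,p,K[c]) for p in P],np.float32))
def cost(v):
    s=0
    for c in M:
        q=quad(c,v); A=cv2.contourArea(q); B=cv2.contourArea(M[c].astype(np.float32))
        I=cv2.intersectConvexConvex(q,M[c].astype(np.float32))[0]; s+=1-I/(A+B-I)
    return s
best=min((minimize(cost,[.469,-.194,a],method="Nelder-Mead",options=dict(initial_simplex=[[.469,-.194,a],[.479,-.194,a],[.469,-.184,a],[.469,-.194,a+.2]],xatol=1e-5,fatol=1e-5)) for a in(-.4,-.2,0,.2,.4)),key=lambda r:r.fun)
v=best.x; print(v,np.degrees(v[2]),best.fun)
x,y,a=v; u=np.array([np.sin(a),-np.cos(a)]) # towards box -y
for n,d,z in(("press",.09,.094),("button",.06,.079),("centre",.055,0)):
    print(n,np.round(np.array([x,y])+u*d,4),[proj(c,[*(np.array([x,y])+u*d),z],K[c]).round(1) for c in M])
out=[]
for c in M:
    im=cv2.resize(ims[c],None,fx=4,fy=4,interpolation=cv2.INTER_CUBIC)
    cv2.polylines(im,[(quad(c,v)*4).astype(int)],True,(255,0,0),1)
    p=proj(c,[*(np.array([x,y])+u*.09),.094],K[c])*4; cv2.circle(im,tuple(p.astype(int)),4,(0,255,0),-1)
    p=p.astype(int); out.append(im[max(p[1]-150,0):max(p[1]-150,0)+400,p[0]-180:p[0]+220])
cv2.imwrite("pics/fit.png",np.hstack(out))
E
python3 fit.py
```

```text
[ 0.46608584 -0.20212708  0.07215421] 4.134131533851774 0.3515035128289564
press [ 0.4726 -0.2919] [array([134.3, 134.6]), array([342.5, 126.8])]
button [ 0.4704 -0.262 ] [array([147.3, 140.3]), array([341.4, 137.4])]
centre [ 0.4701 -0.257 ] [array([154.4, 163.4]), array([338. , 161.2])]
```

View pics/fit.png

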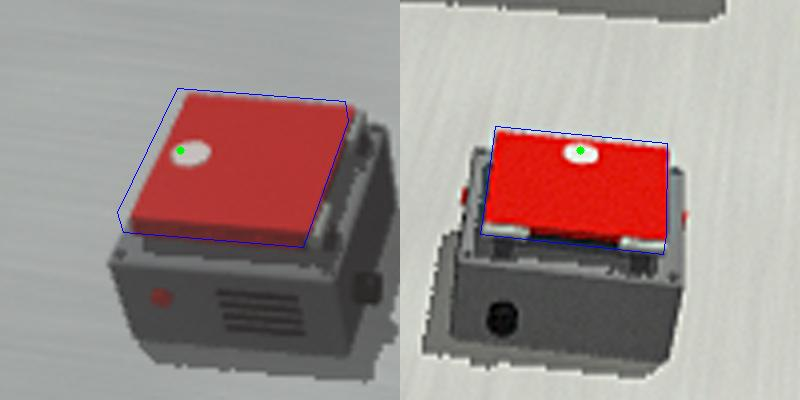

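```bash
sed -i 's/x,y,a=v; R/x,y,a,s0,zb=v; R/; s/for sy in(0,-.11) for z in(.078,.094)/for sy in(s0,-.11) for z in(zb,.094)/; s/x,y,a=v; u/x,y,a=v[:3]; u/' fit.py
python3 - <<'E'
s=open('fit.py').read()
i=s.index("best=min"); j=s.index("v=best.x")
s=s[:i]+"""import itertools
best=min((minimize(cost,[.469,-.194,a,-.008,.084],method="Nelder-Mead",options=dict(initial_simplex=np.array([.469,-.194,a,-.008,.084])+np.vstack([np.zeros(5),np.diag([.01,.01,.2,.006,.005])]),xatol=1e-5,fatol=1e-5,maxiter=600)) for a in(-.2,0,.2)),key=lambda r:r.fun)
"""+s[j:]
s+="""
for c,im in ims.items():
    p=proj(c,[.472,-.288,.094],K[c]).astype(int); g=im[:,:,1].astype(int); m=np.zeros(g.shape,bool); m[p[1]-7:p[1]+8,p[0]-9:p[0]+10]=1
    hm=np.zeros(g.shape,np.uint8); cv2.fillConvexPoly(hm,M[c],1); m&=(cv2.erode(hm,np.ones((3,3)))>0)&(g>90)
    q=np.argwhere(m).mean(0)[::-1]; print(c,"white",m.sum(),q.round(1),atz(c,q,.094,K[c]).round(4))
"""
open('fit.py','w').write(s)
E
python3 fit.py
```

```text
[ 0.466214   -0.1943331   0.07619932 -0.00275428  0.090881  ] 4.365899383166691 0.08880546716549709
press [ 0.4731 -0.2841] [array([137.2, 135.2]), array([342. , 128.3])]
button [ 0.4708 -0.2542] [array([150.2, 140.7]), array([340.9, 138.9])]
centre [ 0.4704 -0.2492] [array([157.2, 163.9]), array([337.5, 162.8])]
scene white 58 [136.5 135. ] [ 0.4729 -0.286   0.094 ]
side white 39 [342.2 127. ] [ 0.4734 -0.2907  0.094 ]
```

View pics/fit.png

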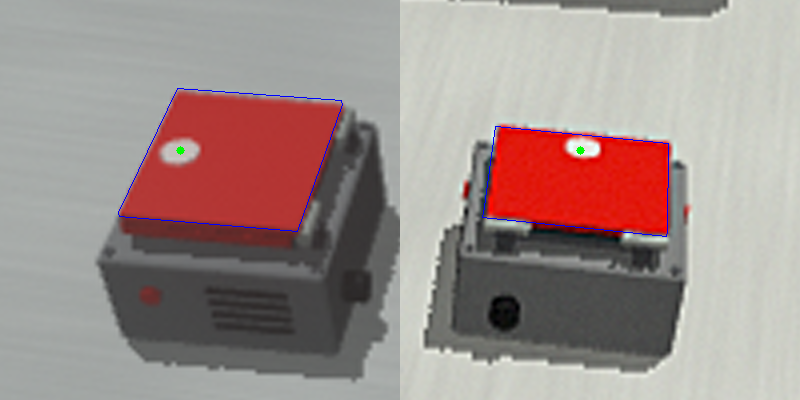

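```bash
python3 -m handwheel '[{"delta_pos":[-0.67,-0.95,-0.1],"dr":[0,0,0.44]},{"delta_pos":[-0.67,-0.95,-0.1],"dr":[0,0,0.44]},{"delta_pos":[-0.67,-0.95,-0.1],"dr":[0,0,0.44]},{"delta_pos":[-0.67,-0.95,-0.1],"dr":[0,0,0.44]},{"delta_pos":[-0.67,-0.95,-0.1],"dr":[0,0,0.44]},{"delta_pos":[-0.67,-0.95,-0.2],"dr":[0,0,0.44]},{"delta_pos":[-0.67,-0.95,-0.2],"dr":[0,0,0.44]},{"delta_pos":[-0.67,-0.95,-0.2],"dr":[0,0,0.44]},{"delta_pos":[-0.67,-0.95,-0.2],"dr":[0,0,0.44]},{"delta_pos":[-0.67,-0.95,-0.2],"dr":[0,0,0.44]}]' 1 10; python3 -m handwheel '[{"delta_pos":[0,0,0],"dr":[0,0,0]},{"delta_pos":[0,0,0],"dr":[0,0,0]}]'
python3 - <<'E'
from h import *
C=calibration("wrist"); im=shot("wrist","w1")
for n,z in (("red_cover_press",.094),("red_cover_hinge",.086),("pump_box",0)):
    print(n,[(round(x["conf"],2),np.round(x["location"]),atz("wrist",x["location"],z,C).round(4)) for x in mark_of("wrist",n)[:2]])
s=get_state(); print(s["t"],s["eef_pos"],s["ee_rot"],s["width"],s["force"])
E
```

```text
t: 2.65
eef_pos: [0.4731, -0.2861, 0.2006]
ee_rot: [-3.141, -0.0, -1.493]
force: [1.0, -0.9, -0.1]
width: 0.0133
gripper_force: 0.0
t: 2.85
eef_pos: [0.4736, -0.2857, 0.2007]
ee_rot: [-3.141, -0.0, -1.496]
force: [0.1, 0.6, 1.1]
width: 0.0011
gripper_force: 0.0
red_cover_press []
red_cover_hinge []
pump_box [(0.71, array([254., 204.]), array([ 0.4712, -0.2551,  0.    ]))]
3.05 [ 0.47469286 -0.28445021  0.20078986] [-3.14107102e+00 -1.72602022e-04 -1.49298052e+00] 0.0008195307000273388 [ 0.61719667 -0.6932138  -0.15545364]
```

View pics/w1.png

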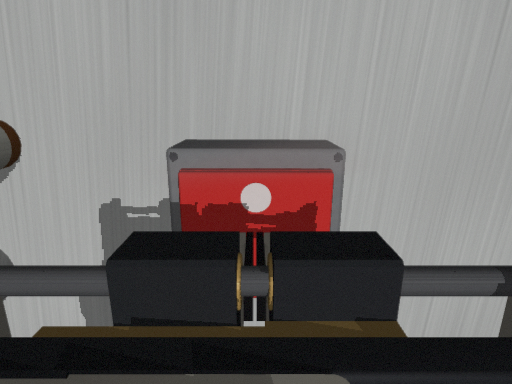

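```bash
python3 - <<'E'
from h import *
for p in ((256,198),(180,169),(332,169)): print(atz("wrist",p,.094).round(4))
E
python3 -m handwheel '[{"delta_pos":[0,0,-1],"dr":[0,0,0]},{"delta_pos":[0,0,-1],"dr":[0,0,0]},{"delta_pos":[0,0,-0.6],"dr":[0,0,0]},{"delta_pos":[0,0,0],"dr":[0,0,0]}]'
```

```text
[ 0.4728 -0.2878  0.094 ]
[ 0.5321 -0.3062  0.094 ]
[ 0.4171 -0.3152  0.094 ]
t: 3.45
eef_pos: [0.4729, -0.2838, 0.1201]
ee_rot: [3.137, 0.002, -1.493]
force: [-0.2, -0.2, -0.6]
width: 0.0007
gripper_force: 0.0
```

```bash
python3 -m handwheel '[{"delta_pos":[0,0,-0.25],"dr":[0,0,0]},{"delta_pos":[0,0,-0.15],"dr":[0,0,0]},{"delta_pos":[0,0,-0.1],"dr":[0,0,0]},{"delta_pos":[0,0,0],"dr":[0,0,0]}]'
```

```text
t: 3.85
eef_pos: [0.4748, -0.2852, 0.1081]
ee_rot: [-3.14, -0.001, -1.494]
force: [0.4, -0.7, 2.1]
width: 0.0003
gripper_force: 1.0
```

```bash
python3 -m handwheel '[{"delta_pos":[0,0,-0.05],"dr":[0,0,0]},{"delta_pos":[0,0,-0.05],"dr":[0,0,0]},{"delta_pos":[0,0,0],"dr":[0,0,0]}]'
```

```text
t: 4.15
eef_pos: [0.475, -0.2853, 0.1066]
ee_rot: [-3.139, -0.001, -1.493]
force: [-1.5, 3.7, 15.1]
width: 0.0004
gripper_force: 7.5
```

```bash
python3 -m handwheel '[{"delta_pos":[0,0,1],"dr":[0,0,0]},{"delta_pos":[0,0,1],"dr":[0,0,0]},{"delta_pos":[0,0,1],"dr":[0,0,0]},{"delta_pos":[0,0,1],"dr":[0,0,0]},{"delta_pos":[0,0,1],"dr":[0,0,0]},{"delta_pos":[0,0,0],"dr":[0,0,0]},{"delta_pos":[0,0,0],"dr":[0,0,0]},{"delta_pos":[0,0,0],"dr":[0,0,0]},{"delta_pos":[0,0,0],"dr":[0,0,0]},{"delta_pos":[0,0,0],"dr":[0,0,0]}]'; python3 -m handwheel '[{"delta_pos":[0,0.2,0],"dr":[0,0,0]},{"delta_pos":[0,0.2,0],"dr":[0,0,0]},{"delta_pos":[0,0.2,0],"dr":[0,0,0]},{"delta_pos":[0,0.2,0],"dr":[0,0,0]},{"delta_pos":[-0.1,0.2,0],"dr":[0,0,0]},{"delta_pos":[0,0,0],"dr":[0,0,0]},{"delta_pos":[0,0,0],"dr":[0,0,0]},{"delta_pos":[0,0,0],"dr":[0,0,0]},{"delta_pos":[0,0,0],"dr":[0,0,0]},{"delta_pos":[0,0,0],"dr":[0,0,0]}]'
python3 - <<'E'
from h import *
C=calibration("scene"); D=calibration("side")
a=shot("scene","s2"); ra=mark_of("scene","reset_button_top"); b=shot("side","d2"); rb=mark_of("side","reset_button_top")
for c,r,K in(("scene",ra,C),("side",rb,D)): print(c,[(round(x["conf"],2),np.round(x["location"]),atz(c,x["location"],.079,K).round(4)) for x in r[:2]])
A=a[60:200,60:235]; B=b[60:200,255:430]
cv2.imwrite("pics/v2.png",cv2.resize(np.hstack([A,B]),(800,320),interpolation=cv2.INTER_CUBIC)[:,:,::-1])
s=get_state(); print(s["t"],s["eef_pos"])
E
```

```text
t: 5.15
eef_pos: [0.4736, -0.2849, 0.2536]
ee_rot: [3.14, 0.001, -1.494]
force: [0.5, 0.7, 0.2]
width: 0.0004
gripper_force: 0.0
t: 6.15
eef_pos: [0.4709, -0.2552, 0.2545]
ee_rot: [3.141, -0.0, -1.494]
force: [0.6, -0.2, -0.0]
width: 0.0004
gripper_force: 0.0
scene [(0.5, array([148., 140.]), array([ 0.4685, -0.2613,  0.079 ]))]
side []
6.35 [ 0.47096429 -0.25509397  0.2544942 ]
```

View pics/v2.png

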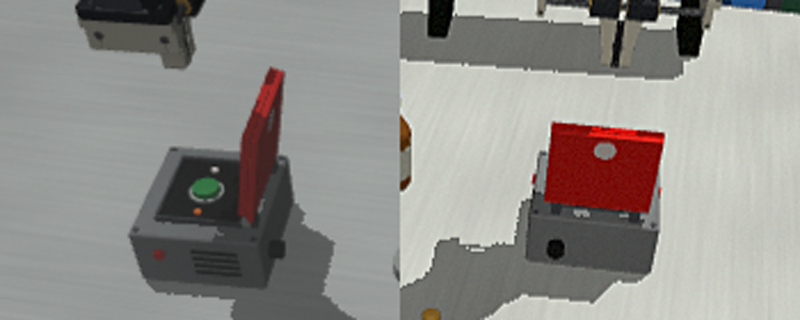

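```bash
python3 -m handwheel '[{"delta_pos":[0,-0.03,-1],"dr":[0,0,0]},{"delta_pos":[0,0,-1],"dr":[0,0,0]},{"delta_pos":[0,0,-1],"dr":[0,0,0]},{"delta_pos":[0,0,-1],"dr":[0,0,0]},{"delta_pos":[0,0,-0.8],"dr":[0,0,0]},{"delta_pos":[0,0,-0.2],"dr":[0,0,0]},{"delta_pos":[0,0,-0.15],"dr":[0,0,0]},{"delta_pos":[0,0,-0.1],"dr":[0,0,0]},{"delta_pos":[0,0,0],"dr":[0,0,0]}]'
```

```text
t: 7.25
eef_pos: [0.4716, -0.2561, 0.098]
ee_rot: [-3.14, -0.001, -1.494]
force: [-0.1, -0.1, 2.3]
width: 0.0004
gripper_force: 0.8
```

```bash
python3 -m handwheel '[{"delta_pos":[0,0,-0.07],"dr":[0,0,0]},{"delta_pos":[0,0,-0.06],"dr":[0,0,0]},{"delta_pos":[0,0,-0.06],"dr":[0,0,0]},{"delta_pos":[0,0,0],"dr":[0,0,0]}]'
```

```text
t: 7.65
eef_pos: [0.4717, -0.2561, 0.0931]
ee_rot: [-3.14, -0.001, -1.493]
force: [-3.6, 3.0, 15.6]
width: 0.0004
gripper_force: 7.6
```

```bash
python3 -m handwheel '[{"delta_pos":[0,0,1],"dr":[0,0,0]},{"delta_pos":[0,0,1],"dr":[0,0,0]},{"delta_pos":[0,0,1],"dr":[0,0,0]},{"delta_pos":[0,0,1],"dr":[0,0,0]},{"delta_pos":[0,0,1],"dr":[0,0,0]},{"delta_pos":[0,0,0.5],"dr":[0,0,0]},{"delta_pos":[-0.08,1,0],"dr":[0,0,0]},{"delta_pos":[-0.08,1,0],"dr":[0,0,0]},{"delta_pos":[-0.08,1,0],"dr":[0,0,0]},{"delta_pos":[-0.08,1,0],"dr":[0,0,0]}]'
python3 -m handwheel '[{"delta_pos":[0,0.2,0],"dr":[0,0,0]},{"delta_pos":[0,0,-1],"dr":[0,0,0]},{"delta_pos":[0,0,-1],"dr":[0,0,0]},{"delta_pos":[0,0,-1],"dr":[0,0,0]},{"delta_pos":[0,0,0],"dr":[0,0,0]}]'
python3 - <<'E'
from h import *
a=shot("scene","s3"); b=shot("side","d3")
A=a[40:200,60:260]; B=b[60:220,245:445]
cv2.imwrite("pics/v3.png",cv2.resize(np.hstack([A,B]),(800,320),interpolation=cv2.INTER_CUBIC)[:,:,::-1])
E
```

```text
t: 8.65
eef_pos: [0.461, -0.1348, 0.2563]
ee_rot: [-3.141, 0.0, -1.494]
force: [-0.0, 0.1, 0.3]
width: 0.0005
gripper_force: 0.0
t: 9.15
eef_pos: [0.4588, -0.1301, 0.163]
ee_rot: [3.135, 0.001, -1.495]
force: [-0.2, 0.6, 0.4]
width: 0.0005
gripper_force: 0.0
```

View pics/v3.png

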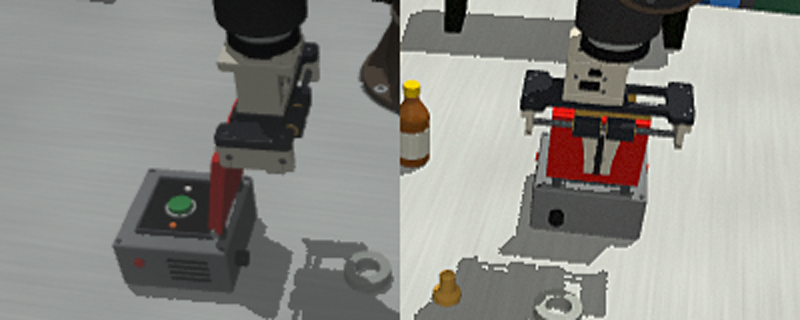

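```bash
python3 -m handwheel '[{"delta_pos":[0.04,-0.5,0],"dr":[0,0,0]},{"delta_pos":[0.04,-0.5,0.03],"dr":[0,0,0]},{"delta_pos":[0.04,-0.33,0.04],"dr":[0,0,0]},{"delta_pos":[0.02,-0.3,0],"dr":[0,0,0]},{"delta_pos":[0.02,-0.3,0.08],"dr":[0,0,0]},{"delta_pos":[0.02,-0.3,0.08],"dr":[0,0,0]},{"delta_pos":[0.02,-0.35,0.02],"dr":[0,0,0]},{"delta_pos":[0.03,-0.35,0.02],"dr":[0,0,0]},{"delta_pos":[0,0,0],"dr":[0,0,0]}]'
python3 - <<'E'
from h import *
a=shot("scene","s4"); b=shot("side","d4")
A=a[40:200,60:260]; B=b[60:220,245:445]
cv2.imwrite("pics/v4.png",cv2.resize(np.hstack([A,B]),(800,320),interpolation=cv2.INTER_CUBIC)[:,:,::-1])
E
```

```text
t: 10.15
eef_pos: [0.4683, -0.2191, 0.1745]
ee_rot: [3.141, -0.0, -1.495]
force: [-0.0, 0.5, 2.5]
width: 0.0003
gripper_force: 0.6
```

View pics/v4.png

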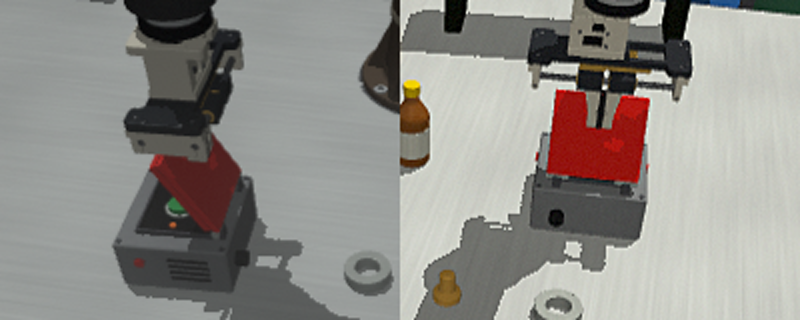

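```bash
python3 -m handwheel '[{"delta_pos":[0.02,-0.35,-0.07],"dr":[0,0,0]},{"delta_pos":[0.03,-0.35,-0.1],"dr":[0,0,0]},{"delta_pos":[0.02,-0.31,-0.22],"dr":[0,0,0]},{"delta_pos":[0.03,-0.31,-0.25],"dr":[0,0,0]},{"delta_pos":[0.02,-0.28,-0.33],"dr":[0,0,0]},{"delta_pos":[0.02,-0.27,-0.33],"dr":[0,0,0]},{"delta_pos":[0.01,-0.14,-0.24],"dr":[0,0,0]},{"delta_pos":[0.01,-0.14,-0.24],"dr":[0,0,0]},{"delta_pos":[0,-0.05,-0.15],"dr":[0,0,0]},{"delta_pos":[0,0,0],"dr":[0,0,0]}]'
```

```text
t: 11.25
eef_pos: [0.4729, -0.2841, 0.116]
ee_rot: [3.141, -0.0, -1.494]
force: [0.0, 0.2, 1.6]
width: 0.0007
gripper_force: 0.7
```

```bash
python3 -m handwheel '[{"delta_pos":[0,0,-0.1],"dr":[0,0,0]},{"delta_pos":[0,0,-0.1],"dr":[0,0,0]},{"delta_pos":[0,0,-0.08],"dr":[0,0,0]},{"delta_pos":[0,0,-0.08],"dr":[0,0,0]},{"delta_pos":[0,0,0],"dr":[0,0,0]}]'
```

```text
t: 11.75
eef_pos: [0.4735, -0.2841, 0.1068]
ee_rot: [-3.141, -0.001, -1.493]
force: [-2.1, -0.9, 12.3]
width: 0.0003
gripper_force: 5.4
```

At the stop (12 N at the height of the first press); let go and check.

```bash
python3 -m handwheel '[{"delta_pos":[0,0,0.3],"dr":[0,0,0]},{"delta_pos":[0,0,1],"dr":[0,0,0]},{"delta_pos":[0,0,1],"dr":[0,0,0]},{"delta_pos":[0,0,1],"dr":[0,0,0]},{"delta_pos":[0,0,1],"dr":[0,0,0]},{"delta_pos":[0,0,1],"dr":[0,0,0]},{"delta_pos":[0,0,0],"dr":[0,0,0]},{"delta_pos":[0,0,0],"dr":[0,0,0]},{"delta_pos":[0,0,0],"dr":[0,0,0]},{"delta_pos":[0,0,0],"dr":[0,0,0]}]'
python3 -m handwheel '[{"delta_pos":[0,0,0],"dr":[0,0,0]},{"delta_pos":[0,0,0],"dr":[0,0,0]},{"delta_pos":[0,0,0],"dr":[0,0,0]},{"delta_pos":[0,0,0],"dr":[0,0,0]},{"delta_pos":[0,0,0],"dr":[0,0,0]},{"delta_pos":[0,0,0],"dr":[0,0,0]}]'
python3 - <<'E'
from h import *
a=shot("scene","s5"); b=shot("side","d5")
cv2.imwrite("pics/v5.png",cv2.resize(np.hstack([a,b]),(800,300),interpolation=cv2.INTER_AREA)[:,:,::-1])
E
```

```text
t: 12.75
eef_pos: [0.4726, -0.2835, 0.2636]
ee_rot: [3.14, 0.001, -1.494]
force: [-0.1, -0.8, -0.2]
width: 0.0004
gripper_force: 0.0
t: 13.35
eef_pos: [0.4731, -0.2838, 0.2648]
ee_rot: [-3.142, -0.0, -1.494]
force: [-0.6, -0.0, -1.2]
width: 0.0003
gripper_force: 0.0
```

View pics/v5.png

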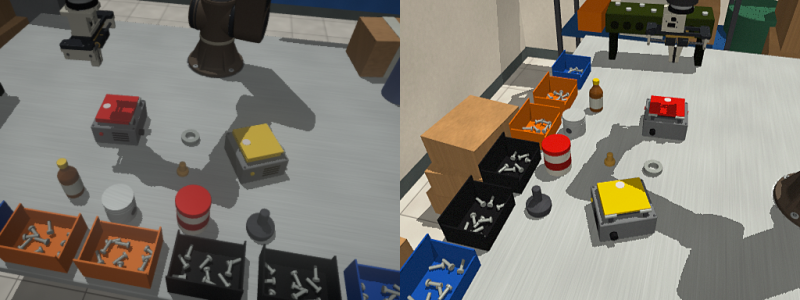

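The red cover is shut, with its mark back at about (137,134) in the scene view. The yellow box is shut and the loose things stand where they did.

```bash
python3 -c "from station import job_done; print(job_done())"
```

```text
the job is handed in; nothing more can be done
None
```

The job is handed in: I popped the red cover open, pressed the green button to its stop and latched the cover shut again in about 13 s; in the last pictures the cover and the yellow box were shut and the loose things had not moved, but no verdict came back.

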